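Load the curing turntable and turn the print under the lamp

TASK

Stand the yellow printed bracket upright on the blue pad of the curing turntable, square within the white outline (either way round), and let go of it; then gently push the turntable round until the white pointer beside that pad rests at the red mark on the base, so the bracket is under the lamp. Nothing may touch the three freshly painted models on the turntable, do not knock the lamp, and leave the other things on the bench where they stand.

Things in the scene. Friction and masses are not known exactly. Their poses are not given: they have to be found in the camera images.
- turn_base: Fixed black round base of the curing turntable, 300 mm across, 22 mm high. Origin on the bench on the turntable's axis; its x axis points from the axis to the red mark, z up. Its place and yaw differ from start to start. A low foot for the lamp column sticks out at local (172, 65) mm, 22 mm high.
- disc (a joint): Angle of the turntable's disc about the vertical axis, rad, anticlockwise from above, no end stops. 0 (or any whole turn) = pointer exactly at the red mark. Light friction (about 0.1 N m): stays where it is left, moved by about 1 N at the rim. The disc is grey with a grippy top, 260 mm across, 10 mm thick, its top 40 mm above the bench.
- post (a point): Top centre of one of four black upright round finger posts on the disc, for pushing: 18 mm thick, 60 mm high (tops 100 mm above the bench), 110 mm from the axis. This one is 45 degrees anticlockwise from the pad's direction; the others follow every 90 degrees.
- pad (a point): Centre of the blue pad on the disc's top (40 mm above the bench), 75 mm from the axis. x points radially outward from the axis, y tangentially. White outline 60 mm (radial) by 80 mm (tangential); flat.
- pointer (a point): Outer end of the white pointer line (8 mm wide) outside the pad, 126 mm from the axis on the disc's top, in the same direction as the pad.
- mark (a point): Red index mark, 24 mm wide, on the base's ring just outside the disc, 140 mm from the axis along the base's x.
- lamp: Fixed lamp; origin and axes as turn_base. Grey head 55 mm (x) by 50 mm (y) centred 78 mm from the axis over the mark's direction, underside 164 mm and top 195 mm above the bench; a bar 16 mm thick runs at 195 mm height from it to a 22 mm column at local (180, 70) mm, 203 mm high.
- model_red (a point): Top of a freshly painted red rocket model fixed on the disc, 44 mm across at its foot, top 112 mm above the bench; 72 mm from the axis, 90 degrees anticlockwise from the pad's direction. Turns with the disc.
- model_green (a point): Top of a freshly painted green square tower, 46 mm across, top 100 mm above the bench; fixed on the disc 72 mm from the axis, opposite the pad.
- model_copper (a point): Top of a freshly painted copper trophy, 48 mm across at its foot, top 106 mm above the bench; fixed on the disc 72 mm from the axis, 90 degrees clockwise from the pad's direction.
- bracket: Loose yellow printed bearing bracket, 160 g, standing on the bench. Origin at the centre of its underside, z up. Foot 44 mm (x) by 64 mm (y) by 8 mm; above it a plate 26 mm thick (x) and 50 mm wide (y) with rounded top, 100 mm high in all, black eye at 75 mm height. Grip it across x. Any yaw.
- resin: Bystander: amber bottle, 66 mm across, 165 mm high, origin under its centre. Where it, the spray can, the jar and the bracket stand is shuffled.
- spray: Bystander: red spray can, 56 mm across, 150 mm high, origin under its centre.
- jar: Bystander: white jar with blue lid, 70 mm across, 85 mm high, origin under its centre.
- mug: Bystander: white mug, 80 mm across, 90 mm high, handle to its +y, origin under its centre.
- scraper: Bystander: spatula lying flat on the bench along its x.
- parts_tray: Bystander: grey parts tray 110 x 150 x 35 mm, origin under its centre.
Things that resemble listed ones, but are neither listed nor needed, are in the scene too. Of the things shaped like the bracket, the yellow one is meant.

How it is judged:
On the way, in this order (a step that is already met when the one before it is completed fails the run):
1. the bracket stands upright on the pad, square within the outline, let go (x of bracket in the frame of pad between -0.015 and 0.015 m and y of bracket in the frame of pad between -0.015 and 0.015 m and z of bracket in the frame of pad between -0.006 and 0.006 m and angle between bracket's own z axis and vertical below 0.1 rad and angle between the x axis of bracket and the x axis of pad, either way round below 0.3 rad and contact force between the fingers and bracket below 0.1 N), for 0.2 s.
2. the pointer is at the red mark with the bracket still standing on the pad (y of pointer in the frame of turn_base between -0.012 and 0.012 m and x of pointer in the frame of turn_base above 0 m and x of bracket in the frame of pad between -0.015 and 0.015 m and y of bracket in the frame of pad between -0.015 and 0.015 m and z of bracket in the frame of pad between -0.006 and 0.006 m and angle between bracket's own z axis and vertical below 0.1 rad and angle between the x axis of bracket and the x axis of pad, either way round below 0.3 rad), for 0.2 s.
At the end, for the whole second after the job is handed in: The outer end of the pointer is within 12 mm sideways of the middle of the red mark; the bracket stands on the pad upright (within 0.1 rad), within 15 mm of its centre in each direction and 0.3 rad of square, either way round; disc and bracket are at rest (all of step 2 and velocity of joint disc between -0.05 and 0.05 rad/s and linear speed of bracket below 0.03 m/s); the robot touches nothing.
It fails at once if something touches the freshly painted models (over 1 N) (contact force between any of disc_c6, disc_c7, disc_c8 and anything else above 1 N).
It fails at once if the lamp is knocked (over 5 N) (contact force between lamp and anything else above 5 N).
It fails at once if the turntable is whirled faster than 3 rad/s (velocity of joint disc above 3 rad/s or velocity of joint disc below -3 rad/s).
It fails at once if the bracket is tipped by more than 0.6 rad (angle between bracket's own z axis and vertical above 0.6 rad).
It fails at once if a bystander is moved by more than 30 mm or tipped by more than 0.5 rad (distance of any of resin, spray, jar, mug, scraper, parts_tray from where it was at the start of the episode above 0.03 m or angle between any of resin, spray, jar, mug, scraper, parts_tray's own z axis and vertical above 0.5 rad).
It also fails if it takes over 72 s, if anything falls off the work surface, if the arm or the gripper's body presses on something with over 40 N, if the wrist force passes 120 N, or if a joint passes its speed limit or range.

ROBOT

A 6-joint arm with a two-finger parallel gripper is mounted at the origin on the work surface. World frame = base frame: x ahead of the robot, y to its left, z up, the work surface at z = 0. Lengths are in m, angles in rad, forces in N, time in s.
With the tool pointing down it reaches from about 0.3 to 0.75 m from the base axis. Payload 8.5 kg.
Tool frame: the origin (TCP) lies midway between the tips of the shut fingers; the grasp point (between the pads) lies 19 mm behind it; z points along the fingers, y is the line along which they close (so a half turn about z gives the same grasp; the last joint's range is limited). The gripper opens to 88 mm and grips with 3 to 60 N. Pads are 18 mm wide; open, the fingers measure 123 mm over their backs; the gripper's body (75 mm by 187 mm) begins 45 mm behind the grasp point.
Start: joints at [1.061, 0.381, 1.297, -0, 1.464, -0.215], TCP at [0.16, 0.526, 0.239] pointing down, gripper open.
Joint ranges: [-3.11, 3.11], [-0.89, 2.33], [0.22, 2.48], [-1.42, 4.56], [0.17, 2.85], [-2.88, 2.88]. Speed limits (rad/s): [2.39, 2.39, 3.14, 3.14, 3.14, 3.14].

INTERFACE

Orientations are given as a unit quaternion [x, y, z, w].
In Python, from workcell import monitor, capture, env, search_frame, masks_of gives the robot as it stands.
- The arm moves only by the tool servo_tool, never from a script. Its argument "rows" is a list of rows, each an object with "translation": the shift along the tool's x, y, z as a fraction of full scale, a list of three; "rotation": the turn, a rotation vector about the tool's x, y, z as a fraction of full scale, a list of three. A call has 1 to 12 rows; each row shifts and turns the commanded pose from where the row before left it, along the tool's axes as they then stand; what a row does not reach is not made up. Full scale, the value 1, is 0.03 m for a shift and 60 degrees for a turn. A row lasts 1/10 s, in which the tool goes at most 50 mm and 8.59 degrees, less where a joint would pass 70% of its speed; a pose out of reach is approached as far as the arm can. A call with a number of a shift or a turn outside -1 to 1 is refused whole. A call with a gripper value outside its range is refused whole. "fingers" is the opening in per cent of the stroke, from 0 (shut) to 100 (fully open), set as the call begins (left out, the last holds). The fingers move at their own pace and stop on an object; "newtons" is the grip in N (left out, the last holds). Time passes only in rows, so rows that do not move let the fingers close. It gives the time, the measured TCP pose, the force, the opening and the grip force at its end, in the units of the state.
- monitor.sense(): the state, without advancing time (a new reading comes with each control period).
- capture(name): name is "side" or "top" or "wrist"; returns a dict with "frame" (400x640x3 uint8, red, green, blue), "fx", "fy", "cx", "cy" (pixels), "eye" and "orientation" of the camera in the world. Camera axes: x right, y down, z forward; pixel columns grow to the right and rows downward; lengths in m; the calibration is good to about 2 mm. A picture is of the moment at which its call begins. There is no depth.
- env.hand_in(): hands the job in; it is judged then, once.
Trained networks look in the newest picture that a camera, given by its name, has taken for a name from the list of things; names that differ only in an ending like _2 or _b are one class to them, and where a whole thing is asked for, a point or a joint stands for the part that bears it (a point fixed in the world has none). Each returns a list of dicts, best first, with "conf" (0 to 1); they miss things now and then, are a little off and sometimes report something else, mostly with a low value. They report only what shows in the picture. A call takes as long as a camera call. They do not tell look-alikes from the thing itself.
- search_frame(label, camera): "centre" ([x, y, z] in m, in world coordinates, good to about 4 mm: the middle of the surface that is visible of it).
- masks_of(label, camera): "pixels" (400x640 bool, what is visible of it).
The state is a dict: "time": time; "joints": joint angles; "qvel": joint speeds; "joint_efforts": joint torques, N m; "position": TCP position; "orientation": TCP orientation; "wrist_force": force on the tool from outside, world axes, zero at the start; "ft_torque": the same for the moment, N m; "gripper_width": finger opening in m; "finger_force": force on a finger pad.
Only numpy, scipy, OpenCV 4.12 (cv2) and the standard library are available. Lean on these libraries where they do the work, as an engineer would, in place of code of your own. Each camera call takes 0.05 s, during which the arm holds its last target. There are 200 camera calls.

## Working session

There is one attempt and no reset: what is moved stays moved. The work goes in short steps, Python scripts to look and compute and a tool call to move; the robot and the scene stay as the last step left them, time stands still between calls to the robot, and variables do not carry over. Pictures are saved under pics/ and viewed, at most 10 in all, crops included, and the job is handed in when it is done.

Besides the shell and the picture viewer there is one more tool, called after "Call:" as name([rows], argument=value, ...), one row to a line, values as JSON. servo_tool: Moves the arm, as the interface text tells. Its arguments: {"type":"object","properties":{"rows":{"type":"array","items":{"type":"object","properties":{"translation":{"type":"array","items":{"type":"number"}},"rotation":{"type":"array","items":{"type":"number"}}}}},"fingers":{"type":"number"},"newtons":{"type":"number"}},"required":["rows"]}

```bash
mkdir -p pics
cat > h.py <<'E'
import numpy as np, cv2
from scipy.spatial.transform import Rotation as R
from workcell import monitor, capture, env, search_frame, masks_of
def px2w(c,u,v,z):
    d=R.from_quat(c["orientation"]).apply([(u-c["cx"])/c["fx"],(v-c["cy"])/c["fy"],1]); e=np.array(c["eye"])
    return e+d*(z-e[2])/d[2]
def w2px(c,p):
    q=R.from_quat(c["orientation"]).inv().apply(np.array(p)-c["eye"]); return q[0]/q[2]*c["fx"]+c["cx"],q[1]/q[2]*c["fy"]+c["cy"]
def save(c,n,s=1): cv2.imwrite("pics/"+n,cv2.cvtColor(c["frame"],cv2.COLOR_RGB2BGR))
E
python3 - <<'E'
from h import *
np.set_printoptions(precision=3,suppress=True)
for n in ["top","side"]:
    c=capture(n); save(c,n+"1.png"); print(n,np.array(c["eye"]),R.from_quat(c["orientation"]).as_matrix().tolist(),c["fx"])
    for l in ["turn_base","post","pad","pointer","mark","lamp","model_red","model_green","model_copper","bracket","resin","spray","jar","mug","scraper","parts_tray"]:
        for d in search_frame(l,n)[:4]: print(l,np.array(d["centre"]),round(d["conf"],2))
s=monitor.sense(); print(s["time"],s["position"],s["orientation"])
E
```

```text
top [0.301 0.144 1.541] [[0.02399531805627698, -0.9879570033192849, 0.15285674438426505], [-0.9996996044133307, -0.02447646052407503, -0.0012664185893502405], [0.004992559184242393, -0.15278043877601555, -0.988247545850836]] 441.1400551531446
turn_base [0.562 0.027 0.04 ] 0.85
turn_base [ 0.308 -0.435  0.003] 0.74
turn_base [0.557 0.02  0.042] 0.7
post [0.556 0.019 0.039] 0.76
pad [0.554 0.022 0.041] 0.89
pointer [0.559 0.017 0.04 ] 0.95
mark [0.56  0.026 0.043] 0.93
mark [0.557 0.019 0.041] 0.7
lamp [0.66  0.051 0.191] 0.9
model_red [0.562 0.021 0.039] 0.65
model_green [0.556 0.02  0.04 ] 0.67
model_copper [0.553 0.019 0.04 ] 0.76
bracket [0.322 0.244 0.084] 0.77
bracket [0.451 0.312 0.072] 0.67
bracket [0.627 0.439 0.062] 0.62
bracket [0.454 0.414 0.069] 0.55
resin [0.579 0.333 0.116] 0.59
spray [ 0.449 -0.298  0.143] 0.81
jar [ 0.595 -0.324  0.087] 0.89
mug [0.741 0.33  0.039] 0.85
scraper [0.322 0.401 0.002] 0.76
parts_tray [ 0.306 -0.436 -0.002] 0.82
parts_tray [0.559 0.018 0.04 ] 0.43
side [ 0.337 -1.156  0.913] [[0.993135780247008, -0.052920832138747625, 0.10431062994205959], 
[... 367 characters left out ...]
-0.     0.038] 0.73
model_red [ 0.566 -0.024  0.042] 0.42
model_green [ 0.563 -0.005  0.039] 0.8
model_copper [ 0.305 -0.439  0.005] 0.68
model_copper [ 0.567 -0.     0.039] 0.56
model_copper [ 0.598 -0.354  0.061] 0.2
bracket [0.426 0.715 0.049] 0.75
bracket [0.327 0.233 0.049] 0.68
bracket [0.455 0.415 0.073] 0.61
bracket [0.65  0.438 0.071] 0.51
resin [0.589 0.314 0.08 ] 0.8
spray [ 0.449 -0.337  0.094] 0.76
spray [ 0.565 -0.003  0.042] 0.31
jar [ 0.596 -0.352  0.059] 0.78
mug [0.727 0.312 0.072] 0.86
scraper [0.338 0.471 0.009] 0.62
scraper [0.565 0.001 0.038] 0.16
parts_tray [ 0.306 -0.441  0.005] 0.82
parts_tray [0.587 0.315 0.081] 0.28
1.7 [0.16  0.526 0.239] [0.147 0.989 0.    0.   ]
```

View pics/top1.png

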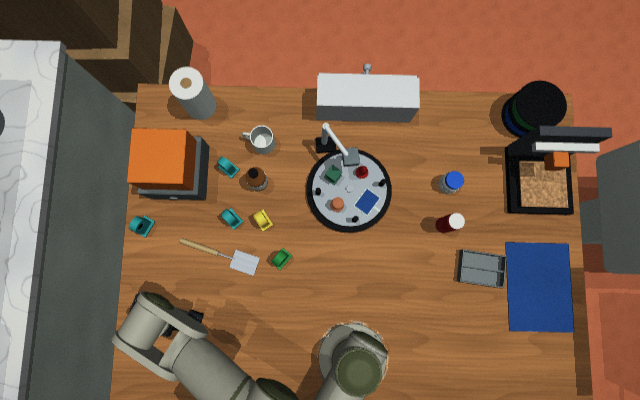

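View pics/side1.png

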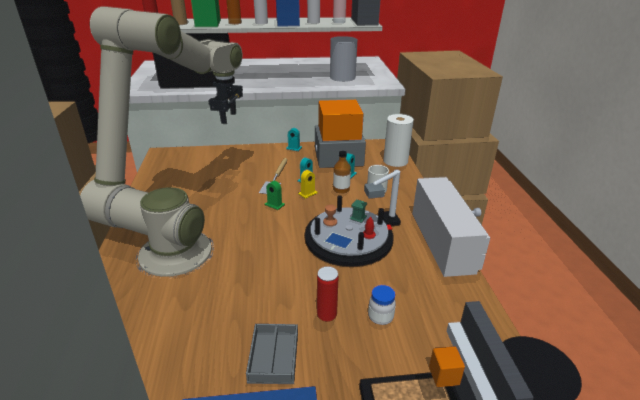

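The top view shows the disc at about (350,190), the pad at (367,202), the lamp head at (351,157), and the yellow bracket at (262,220). Teal and green look-alikes stand next to the bracket. The side view agrees with this. Next I measure by colour.

Run:
```python
from h import *
np.set_printoptions(precision=4,suppress=True)
c=capture("top"); f=c["frame"]; hsv=cv2.cvtColor(f,cv2.COLOR_RGB2HSV)
def blob(m,box):
    k=np.zeros(m.shape,bool); x0,y0,x1,y1=box; k[y0:y1,x0:x1]=1
    v,u=np.nonzero(m&k); return u,v
H,S,V=[hsv[...,i].astype(int) for i in range(3)]
u,v=blob((H>22)&(H<33)&(S>170)&(V>120),(245,200,280,240)); print("yellow",len(u),u.min(),u.max(),v.min(),v.max())
u,v=blob((H>100)&(H<125)&(S>120),(310,150,390,230)); pc=(u.mean(),v.mean()); pad=px2w(c,*pc,0.04)
r=cv2.minAreaRect(np.c_[u,v].astype(np.float32)); pts=[px2w(c,*p,.04)[:2] for p in cv2.boxPoints(r)]
print("pad",len(u),pad,np.array(pts))
# dark base ring
m=((V<45)).astype(np.uint8); k=np.zeros_like(m); k[140:240,300:395]=1
cs,_=cv2.findContours(m*k,cv2.RETR_EXTERNAL,cv2.CHAIN_APPROX_NONE); cc=max(cs,key=cv2.contourArea)
# lower-half outer contour points -> world circle with known radius .15 at z .022
P=np.array([px2w(c,*p[0],0.022)[:2] for p in cc])
from scipy.optimize import least_squares
s=least_squares(lambda q:np.hypot(P[:,0]-q[0],P[:,1]-q[1])-0.15,[.56,.02],loss="soft_l1",f_scale=.003)
print("axis",s.x,np.median(abs(s.fun)))
a=s.x; print("pad dist",np.hypot(*(pad[:2]-a)),"ang",np.degrees(np.arctan2(*(pad[:2]-a)[::-1])))
for l in ["lamp"]:
    for d in masks_of(l,"top")[:1]:
        pass
u,v=blob(((H<8)|(H>172))&(S>130)&(V>90),(300,140,395,240)); print("red px",sorted(set(zip(u.tolist(),v.tolist())))[:60])
crop=cv2.resize(f[110:270,215:400],None,fx=4,fy=4,interpolation=cv2.INTER_CUBIC)[:600,:]; cv2.imwrite("pics/crop.png",crop[...,::-1])
```

```text
yellow 76 254 271 211 227
pad 316 [ 0.5251 -0.0379  0.04  ] [[ 0.5408  0.1648]
 [ 0.7077  0.1185]
 [ 0.6408 -0.1113]
 [ 0.4761 -0.0616]]
axis [0.5704 0.0242] 0.010984213303239357
pad dist 0.07687706906929213 ang -126.14778867234503
red px [(358, 167), (359, 176), (359, 177), (360, 176), (360, 177), (361, 176), (361, 177), (362, 175), (362, 176), (362, 177), (363, 166), (363, 167), (363, 168), (363, 169), (363, 175), (363, 176), (363, 177), (364, 166), (364, 167), (364, 168), (364, 169), (364, 170), (364, 174), (364, 175), (364, 176), (364, 177), (365, 167), (365, 168), (365, 169), (365, 170), (365, 171), (365, 174), (365, 175), (365, 176), (366, 168), (366, 169), (366, 170), (366, 173), (366, 174), (366, 175), (367, 170), (367, 171), (367, 172), (367, 173), (367, 174)]
```

View pics/crop.png

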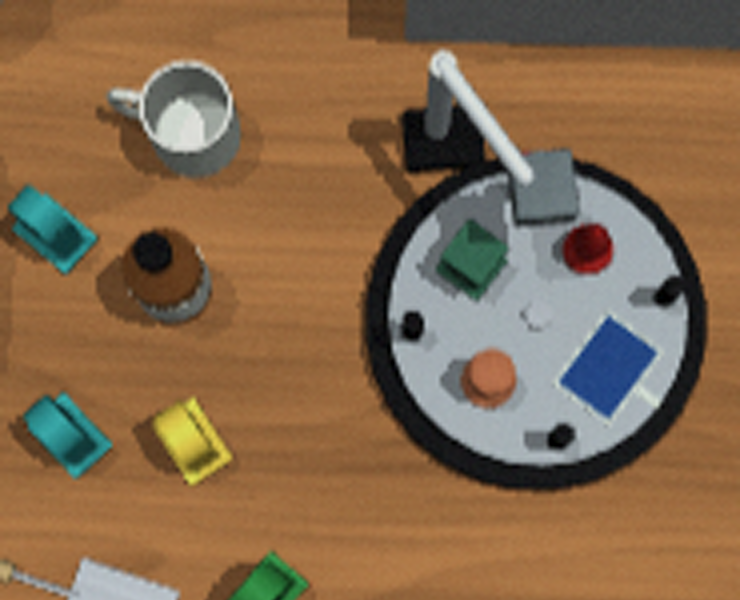

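The crop shows the yellow bracket's foot corners at crop px (194,400), (231,460) and (192,483), the hub at (536,316), the pad at (608,368), the lamp head at (545,185) and the column top at (442,62).

```bash
cat >> h.py <<'E'
def plan(pos,yang=None):
    """prints turn about tool z (deg) and then tool-frame shift in units of 0.03 m"""
    s=monitor.sense(); r=R.from_quat(s["orientation"]); ty=r.apply([0,1,0]); a=np.degrees(np.arctan2(ty[1],ty[0])); t=0
    if yang is not None: t=(a-yang+90)%180-90   # +turn about tool z (down) lowers world yaw
    r2=r*R.from_rotvec([0,0,np.radians(t)])
    d=r2.inv().apply(np.array(pos)-s["position"])/0.03
    print("t",round(s["time"],2),"pos",np.round(s["position"],4),"yangle",round(a,1),"turn deg",round(t,2),"units of 60:",round(t/60,3),"shift",np.round(d,2),"J6",round(s["joints"][5],2))
E
python3 - <<'E'
from h import *
np.set_printoptions(precision=4,suppress=True)
c=capture("top"); f=c["frame"]; hsv=cv2.cvtColor(f,cv2.COLOR_RGB2HSV); H,S,V=[hsv[...,i].astype(int) for i in range(3)]
m=((H>100)&(H<125)&(S>120)); k=np.zeros_like(m); k[186:218,352:382]=1
v,u=np.nonzero(m&k); r=cv2.minAreaRect(np.c_[u,v].astype(np.float32)); print(r)
pad=px2w(c,u.mean(),v.mean(),.04); pts=np.array([px2w(c,*p,.04)[:2] for p in cv2.boxPoints(r)]); e=np.diff(pts,axis=0); print("pad",pad,"edges",np.hypot(*e.T),np.degrees(np.arctan2(e[:,1],e[:,0])))
P=lambda x,y,z:px2w(c,215+(x-1.5)/4,110+(y-1.5)/4,z)
ax=P(536,316,.045); print("axis",ax,"pad dist/ang",np.hypot(*(pad-ax)[:2]),np.degrees(np.arctan2(*(pad-ax)[1::-1])))
ax2=P(536,324,.022);print("axis from ring",ax2)
# disc light circle: columns 388..688, rows 168..466
print("axis from disc",P(538,317,.04))
hd=P(545,185,.195); col=P(442,62,.203)
for n,p,o in (("head",hd,0),("col",col,21.25)):
    d=(p-ax)[:2]; print(n,p,np.hypot(*d),np.degrees(np.arctan2(d[1],d[0]))-o)
A,B,C=P(194,400,.008),P(231,460,.008),P(192,483,.008); print("bracket",(A+C)/2,np.hypot(*(A-B)[:2]),np.hypot(*(B-C)[:2]),np.degrees(np.arctan2(*(A-B)[1::-1])),np.degrees(np.arctan2(*(B-C)[1::-1])))
b=(A+C)/2
plan([b[0],b[1],.239],122)
E
```

```text
((366.6200256347656, 201.34002685546875), (15.000000953674316, 20.200002670288086), 36.86989212036133)
pad [ 0.5231 -0.0403  0.04  ] edges [0.0707 0.0515 0.0705] [ -35.7654 -126.2435  143.9931]
axis [0.565  0.0224 0.045 ] pad dist/ang 0.07546480346134465 -123.74105249511994
axis from ring [0.562  0.0205 0.022 ]
axis from disc [0.5651 0.0203 0.04  ]
head [0.6429 0.0288 0.195 ] 0.07811652354876705 4.715412818343297
col [0.7382 0.1117 0.203 ] 0.19484215464945093 6.0256483863391
bracket [0.4533 0.317  0.008 ] 0.062128727372452994 0.03908820178415557 33.56275183089962 -57.7960378582089
t 1.85 pos [0.1598 0.5262 0.2387] yangle 73.1 turn deg -48.89 units of 60: -0.815 shift [ -4.6  -11.1   -0.01] J6 -0.22
```

Call:
servo_tool([
  {"rotation": [0,0,-0.136],"translation": [0,0,0]},
  {"rotation": [0,0,-0.136],"translation": [0,0,0]},
  {"rotation": [0,0,-0.136],"translation": [0,0,0]},
  {"rotation": [0,0,-0.136],"translation": [0,0,0]},
  {"rotation": [0,0,-0.136],"translation": [0,0,0]},
  {"rotation": [0,0,-0.135],"translation": [0,0,0]},
], fingers=70)

```text
time: 2.45
position: [0.1598, 0.5263, 0.2387]
orientation: [-0.279, 0.96, -0.0, -0.0]
wrist_force: [-0.2, 0.7, 0.5]
gripper_width: 0.062
finger_force: 0.0
```

Call:
servo_tool([
  {"translation": [-0.38,-0.92,0],"rotation": [0,0,0]},
  {"translation": [-0.38,-0.92,0],"rotation": [0,0,0]},
  {"translation": [-0.38,-0.92,0],"rotation": [0,0,0]},
  {"translation": [-0.38,-0.92,0],"rotation": [0,0,0]},
  {"translation": [-0.38,-0.92,0],"rotation": [0,0,0]},
  {"translation": [-0.38,-0.92,0],"rotation": [0,0,0]},
  {"translation": [-0.38,-0.92,0],"rotation": [0,0,0]},
  {"translation": [-0.38,-0.92,0],"rotation": [0,0,0]},
  {"translation": [-0.38,-0.92,0],"rotation": [0,0,0]},
  {"translation": [-0.38,-0.92,0],"rotation": [0,0,0]},
  {"translation": [-0.38,-0.92,0],"rotation": [0,0,0]},
  {"translation": [-0.38,-0.92,0],"rotation": [0,0,0]},
])

```text
time: 3.65
position: [0.4523, 0.3171, 0.2388]
orientation: [-0.276, 0.961, 0.0, 0.0]
wrist_force: [-0.2, -0.1, -0.8]
gripper_width: 0.0615
finger_force: 0.0
```

Run:
```python
from h import *
np.set_printoptions(precision=4,suppress=True)
plan([.4533,.317,.056],122.5)
c=capture("wrist"); save(c,"w1.png"); print(np.array(c["eye"]),R.from_quat(c["orientation"]).as_matrix(),c["fx"])
H,S,V=[a.astype(int) for a in cv2.split(cv2.cvtColor(c["frame"],cv2.COLOR_RGB2HSV))]
print([np.array(d["centre"]) for d in search_frame("bracket","wrist")])
a=np.radians(33)
for x in(-.022,.022):
  for y in (-.032,.032):
    p=np.array([.4533,.317,.008])+x*np.array([np.sin(a),-np.cos(a),0])+y*np.array([np.cos(a),np.sin(a),0]); print(w2px(c,p))
```

```text
t 3.65 pos [0.4523 0.3171 0.2388] yangle 122.0 turn deg -0.49 units of 60: -0.008 shift [-0.03 -0.02  6.09] J6 -1.73
[0.3959 0.2816 0.3845] [[-0.5295  0.8192  0.2203]
 [ 0.8483  0.5113  0.1377]
 [ 0.0002  0.2598 -0.9657]] 353.8610180847952
[array([0.3368, 0.2521, 0.0472]), array([0.4461, 0.3161, 0.0922]), array([0.4472, 0.4119, 0.0417]), array([0.625 , 0.431 , 0.0324])]
(np.float64(339.1819282533849), np.float64(136.70944822525342))
(np.float64(339.376412640595), np.float64(195.4683837099716))
(np.float64(297.4234355272119), np.float64(137.467660984273))
(np.float64(299.4002469368271), np.float64(196.16461199833304))
```

View pics/w1.png

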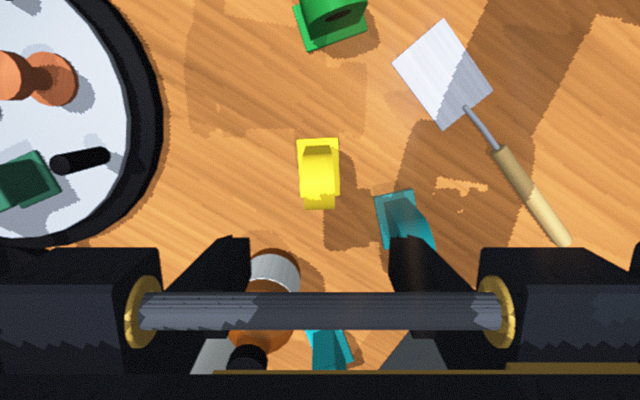

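The wrist view shows the yellow foot at px x 296–340, with its top edge at y 138. That matches my predicted 297–339 and 137, so I descend and grip.

Call:
servo_tool([
  {"translation": [-0.03,-0.02,0.87],"rotation": [0,0,-0.008]},
  {"translation": [0,0,0.87],"rotation": [0,0,0]},
  {"translation": [0,0,0.87],"rotation": [0,0,0]},
  {"translation": [0,0,0.87],"rotation": [0,0,0]},
  {"translation": [0,0,0.87],"rotation": [0,0,0]},
  {"translation": [0,0,0.87],"rotation": [0,0,0]},
  {"translation": [0,0,0.87],"rotation": [0,0,0]},
  {"translation": [0,0,0],"rotation": [0,0,0]},
], fingers=55)

```text
time: 4.55
position: [0.4505, 0.3177, 0.0535]
orientation: [-0.28, 0.96, -0.0, -0.003]
wrist_force: [-0.9, 0.3, -0.4]
gripper_width: 0.0486
finger_force: 0.0
```

Call:
servo_tool([
  {"translation": [0,0,0],"rotation": [0,0,0]},
  {"translation": [0,0,0],"rotation": [0,0,0]},
  {"translation": [0,0,0],"rotation": [0,0,0]},
  {"translation": [0,0,0],"rotation": [0,0,0]},
  {"translation": [0,0,0],"rotation": [0,0,0]},
  {"translation": [0,0,0],"rotation": [0,0,0]},
], fingers=0, newtons=20)

```text
time: 5.15
position: [0.4531, 0.3182, 0.0572]
orientation: [-0.28, 0.96, 0.0, 0.001]
wrist_force: [-0.5, 0.1, 6.9]
gripper_width: 0.0255
finger_force: 19.8
```

Call:
servo_tool([
  {"translation": [0,0,-0.5],"rotation": [0,0,0]},
  {"translation": [0,0,-0.9],"rotation": [0,0,0]},
  {"translation": [0,0,-0.9],"rotation": [0,0,0]},
  {"translation": [0,0,-0.9],"rotation": [0,0,0]},
  {"translation": [0,0,-0.9],"rotation": [0,0,0]},
  {"translation": [0,0,-0.6],"rotation": [0,0,0]},
  {"translation": [0,0,0],"rotation": [0,0,0]},
])

```text
time: 5.85
position: [0.453, 0.3182, 0.1993]
orientation: [-0.28, 0.96, 0.0, 0.002]
wrist_force: [-0.4, 1.0, -2.5]
gripper_width: 0.0258
finger_force: 19.8
```

Run:
```python
from h import *
plan([.5225,-.0405,.200],55)
s=monitor.sense(); print(s["gripper_width"],s["finger_force"])
```

```text
t 5.85 pos [0.453  0.3182 0.1993] yangle 122.5 turn deg 67.49 units of 60: 1.125 shift [-8.75 -8.47 -0.04] J6 -1.74
0.02579790337037815 19.814817148726434
```

Call:
servo_tool([
  {"translation": [0,0,0],"rotation": [0,0,0.125]},
  {"translation": [0,0,0],"rotation": [0,0,0.125]},
  {"translation": [0,0,0],"rotation": [0,0,0.125]},
  {"translation": [0,0,0],"rotation": [0,0,0.125]},
  {"translation": [0,0,0],"rotation": [0,0,0.125]},
  {"translation": [0,0,0],"rotation": [0,0,0.125]},
  {"translation": [0,0,0],"rotation": [0,0,0.125]},
  {"translation": [0,0,0],"rotation": [0,0,0.125]},
  {"translation": [0,0,0],"rotation": [0,0,0.125]},
])

```text
time: 6.75
position: [0.4518, 0.3176, 0.1955]
orientation: [0.303, 0.953, -0.001, -0.001]
wrist_force: [-0.4, -0.6, -1.1]
gripper_width: 0.0262
finger_force: 19.8
```

Call:
servo_tool([
  {"translation": [-0.73,-0.7,0],"rotation": [0,0,0]},
  {"translation": [-0.73,-0.7,0],"rotation": [0,0,0]},
  {"translation": [-0.73,-0.7,0],"rotation": [0,0,0]},
  {"translation": [-0.73,-0.7,0],"rotation": [0,0,0]},
  {"translation": [-0.73,-0.7,0],"rotation": [0,0,0]},
  {"translation": [-0.73,-0.7,0],"rotation": [0,0,0]},
  {"translation": [-0.73,-0.7,0],"rotation": [0,0,0]},
  {"translation": [-0.5,-0.5,0],"rotation": [0,0,0]},
  {"translation": [0,0,0],"rotation": [0,0,0]},
])

```text
time: 7.65
position: [0.4972, 0.0867, 0.1958]
orientation: [0.302, 0.953, -0.0, -0.001]
wrist_force: [-0.4, 1.1, -1.4]
gripper_width: 0.0259
finger_force: 19.8
```

Run:
```python
from h import *
np.set_printoptions(precision=4,suppress=True)
c=capture("wrist"); save(c,"w2.png")
H,S,V=[a.astype(int) for a in cv2.split(cv2.cvtColor(c["frame"],cv2.COLOR_RGB2HSV))]
m=((H>100)&(H<125)&(S>150)&(V>60)).astype(np.uint8)
n,l,st,ce=cv2.connectedComponentsWithStats(m)
for i in range(1,n):
    if st[i,4]<150: continue
    v,u=np.nonzero(l==i); r=cv2.minAreaRect(np.c_[u,v].astype(np.float32)); p=np.array([px2w(c,*q,.04)[:2] for q in cv2.boxPoints(r)]); e=np.diff(p,axis=0)
    print(st[i],px2w(c,u.mean(),v.mean(),.04),np.hypot(*e.T),np.degrees(np.arctan2(e[:,1],e[:,0])))
print("exp pad px",w2px(c,[.523,-.04,.04]),"axis",w2px(c,[.565,.022,.05]))
plan([.5225,-.0405,.200],55)
```

```text
[194 246  58  25 372] [ 0.507  -0.0164  0.04  ] [0.0522 0.0241 0.0532] [  54.8059  -38.0712 -125.1888]
exp pad px (np.float64(225.4370877419521), np.float64(279.33391677503096)) axis (np.float64(304.59019163998465), np.float64(283.22015555235896))
t 7.7 pos [0.497  0.088  0.1959] yangle 54.9 turn deg -0.14 units of 60: -0.002 shift [-3.15 -3.02 -0.14] J6 -1.02
```

View pics/w2.png

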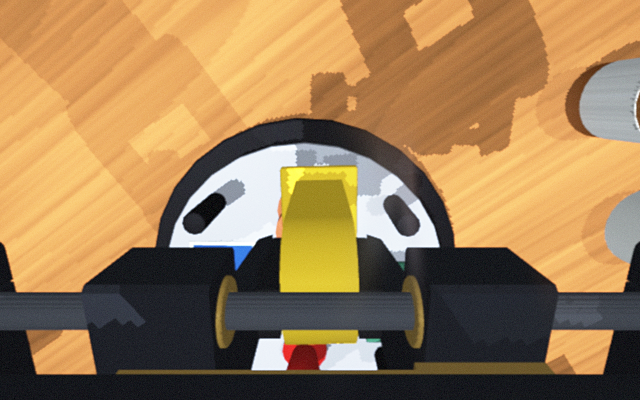

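The wrist picture shows the pad's blue edge at px (194–252, 246), and the bracket hangs straight, centred at u≈318. A quick check of that edge against the top-view estimate:

Run:
```python
from h import *
c=capture("wrist")
a,b=px2w(c,194,246,.04),px2w(c,252.5,246,.04); m=(a+b)[:2]/2; print(a,b,np.hypot(*(a-b)[:2]))
print("pad from edge",m+.0353*np.array([np.cos(np.radians(-35)),np.sin(np.radians(-35))]))
plan([.5225,-.0395,.200],55)
```

```text
[ 0.48007198 -0.04090947  0.04      ] [0.51093951 0.00292589 0.04      ] 0.053612907926039385
pad from edge [ 0.52442181 -0.03923904]
t 7.75 pos [0.4969 0.0888 0.1961] yangle 54.9 turn deg -0.06 units of 60: -0.001 shift [-3.15 -3.01 -0.13] J6 -1.02
```

Call:
servo_tool([
  {"translation": [-0.64,-0.6,0],"rotation": [0,0,0]},
  {"translation": [-0.64,-0.6,0],"rotation": [0,0,0]},
  {"translation": [-0.64,-0.6,0],"rotation": [0,0,0]},
  {"translation": [-0.64,-0.6,0],"rotation": [0,0,0]},
  {"translation": [-0.63,-0.6,0],"rotation": [0,0,0]},
  {"translation": [0,0,0],"rotation": [0,0,0]},
  {"translation": [0,0,0],"rotation": [0,0,0]},
  {"translation": [0,0,0],"rotation": [0,0,0]},
])

```text
time: 8.55
position: [0.5238, -0.0386, 0.1968]
orientation: [0.3, 0.954, 0.0, -0.0]
wrist_force: [0.6, 0.8, -2.1]
gripper_width: 0.0258
finger_force: 19.8
```

Run:
```python
from h import *
plan([.5235,-.0398,.102],55)
```

```text
t 8.55 pos [ 0.5238 -0.0386  0.1968] yangle 55.1 turn deg 0.07 units of 60: 0.001 shift [-0.02 -0.04  3.16] J6 -1.26
```

Call:
servo_tool([
  {"translation": [-0.02,-0.04,0.6],"rotation": [0,0,0]},
  {"translation": [0,0,0.6],"rotation": [0,0,0]},
  {"translation": [0,0,0.6],"rotation": [0,0,0]},
  {"translation": [0,0,0.6],"rotation": [0,0,0]},
  {"translation": [0,0,0.5],"rotation": [0,0,0]},
  {"translation": [0,0,0.26],"rotation": [0,0,0]},
  {"translation": [0,0,0.05],"rotation": [0,0,0]},
  {"translation": [0,0,0.05],"rotation": [0,0,0]},
  {"translation": [0,0,0],"rotation": [0,0,0]},
])

```text
time: 9.45
position: [0.5241, -0.0411, 0.0998]
orientation: [0.301, 0.954, 0.0, 0.001]
wrist_force: [-0.5, 0.3, -0.1]
gripper_width: 0.0265
finger_force: 19.8
```

Run:
```python
from h import *
np.set_printoptions(precision=4,suppress=True)
plan([.5235,-.0398,.0972],55); print(monitor.sense()["wrist_force"])
c=capture("side"); f=c["frame"]
cv2.imwrite("pics/s2.png",cv2.resize(f[170:290,280:440],None,fx=5,fy=5,interpolation=cv2.INTER_CUBIC)[:600,:800,::-1])
```

```text
t 9.45 pos [ 0.5241 -0.0411  0.0998] yangle 55.0 turn deg 0.0 units of 60: 0.0 shift [0.04 0.02 0.09] J6 -1.26
[-0.5451  0.3208 -0.1455]
```

View pics/s2.png

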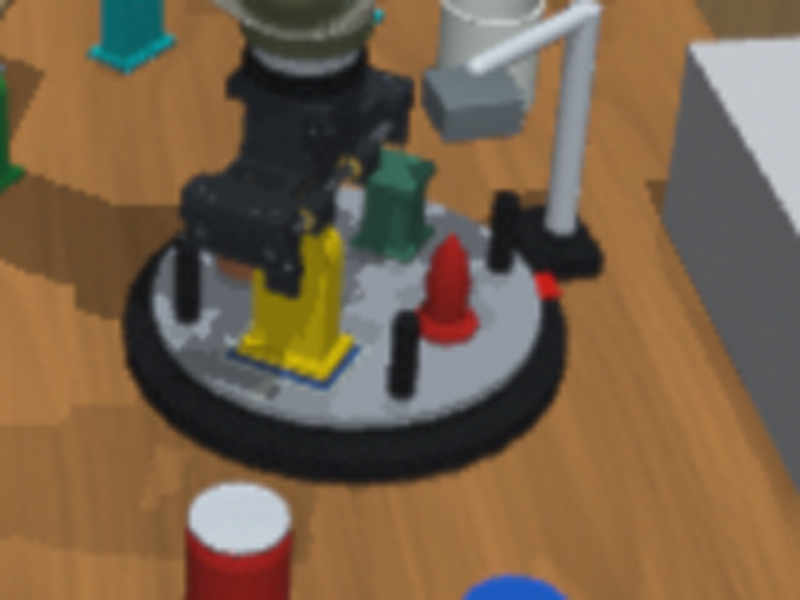

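The side view shows the bracket just above the pad and square with it. The red mark is visible at crop (548,285). I lower the last 2–3 mm and release.

Call:
servo_tool([
  {"translation": [0.03,0.02,0.05],"rotation": [0,0,0]},
  {"translation": [0,0,0.04],"rotation": [0,0,0]},
  {"translation": [0,0,0],"rotation": [0,0,0]},
  {"translation": [0,0,0],"rotation": [0,0,0]},
])

```text
time: 9.9
position: [0.5238, -0.0404, 0.0972]
orientation: [0.301, 0.954, -0.0, 0.001]
wrist_force: [-1.3, 0.0, 5.9]
gripper_width: 0.026
finger_force: 19.8
```

Call:
servo_tool([
  {"translation": [0,0,0],"rotation": [0,0,0]},
  {"translation": [0,0,0],"rotation": [0,0,0]},
  {"translation": [0,0,0],"rotation": [0,0,0]},
  {"translation": [0,0,0],"rotation": [0,0,0]},
  {"translation": [0,0,0],"rotation": [0,0,0]},
], fingers=50)

```text
time: 10.4
position: [0.5235, -0.0403, 0.0965]
orientation: [0.301, 0.954, -0.0, -0.0]
wrist_force: [-0.1, -0.1, -0.1]
gripper_width: 0.0441
finger_force: 0.0
```

Call:
servo_tool([
  {"translation": [0,0,-0.4],"rotation": [0,0,0]},
  {"translation": [0,0,-0.8],"rotation": [0,0,0]},
  {"translation": [0,0,-0.8],"rotation": [0,0,0]},
  {"translation": [0,0,-0.8],"rotation": [0,0,0]},
  {"translation": [0,0,-0.8],"rotation": [0,0,0]},
  {"translation": [0,0,-0.6],"rotation": [0,0,0]},
])

```text
time: 11.0
position: [0.5236, -0.0403, 0.224]
orientation: [0.301, 0.954, 0.0, 0.001]
wrist_force: [0.2, -0.6, -0.3]
gripper_width: 0.0437
finger_force: 0.0
```

Run:
```python
from h import *
np.set_printoptions(precision=4,suppress=True)
c=capture("side"); f=c["frame"]; H,S,V=[a.astype(int) for a in cv2.split(cv2.cvtColor(f,cv2.COLOR_RGB2HSV))]
m=((H<8)|(H>172))&(S>180)&(V>120); k=np.zeros_like(m); k[218:235,380:400]=1; v,u=np.nonzero(m&k); print(len(u),u.mean(),v.mean())
p=px2w(c,u.mean(),v.mean(),.022); ax=np.array([.5645,.0215]); d=p[:2]-ax; print("mark",p,np.hypot(*d),np.degrees(np.arctan2(d[1],d[0])))
cv2.imwrite("pics/s3.png",cv2.resize(f[170:290,280:440],None,fx=5,fy=5,interpolation=cv2.INTER_CUBIC)[:600,:800,::-1])
a0=np.radians(-124.5)
for n,k in (("pad+45",45),("pad+135",135),("pad-45",-45),("pad-135",-135)):
    t=a0+np.radians(k); print(n,ax+.11*np.array([np.cos(t),np.sin(t)]),"px",w2px(c,[*(ax+.11*np.array([np.cos(t),np.sin(t)])),.1]))
plan([.5,0,.2],0)
```

```text
16 389.125 226.6875
mark [0.7114 0.0395 0.022 ] 0.14796301559982725 6.981665177918485
pad+45 [ 0.5845 -0.0867] px (np.float64(360.90152568653934), np.float64(232.59102973226123))
pad+135 [0.6727 0.0415] px (np.float64(379.75903972369514), np.float64(208.08526291734924))
pad-45 [0.4563 0.0015] px (np.float64(316.5398544001672), np.float64(218.63799317501204))
pad-135 [0.5445 0.1297] px (np.float64(338.0214517731185), np.float64(196.15387477195569))
t 11.05 pos [ 0.5245 -0.0405  0.2265] yangle 55.0 turn deg 55.0 units of 60: 0.917 shift [ 1.35 -0.82  0.88] J6 -1.26
```

View pics/s3.png

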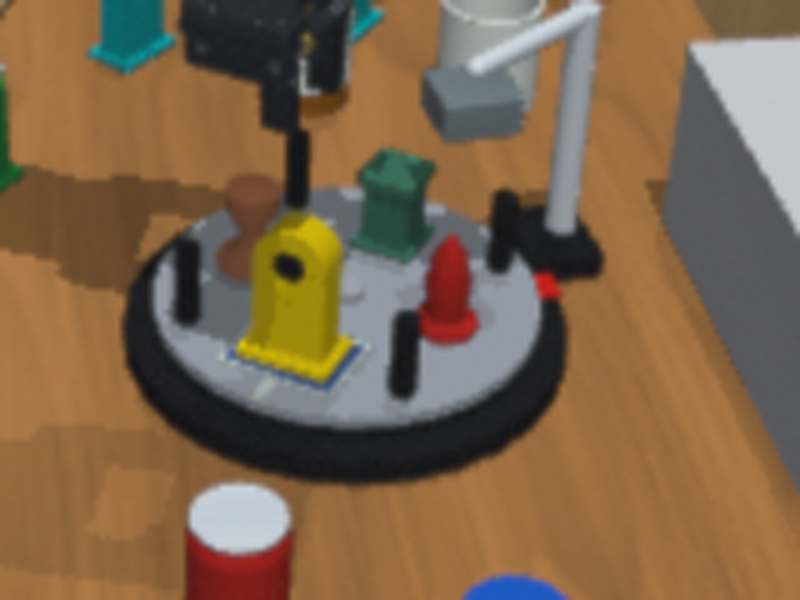

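The bracket stands square on the pad and is released. I will push the post 135° clockwise of the pad, at (0.5445, 0.130), anticlockwise along the robot's side, away from the lamp. First I shut the fingers, turn, and move to a point outside it.

Call:
servo_tool([
  {"translation": [0,0,0],"rotation": [0,0,0.128]},
  {"translation": [0,0,0],"rotation": [0,0,0.128]},
  {"translation": [0,0,0],"rotation": [0,0,0.128]},
  {"translation": [0,0,0],"rotation": [0,0,0.128]},
  {"translation": [0,0,0],"rotation": [0,0,0.128]},
  {"translation": [0,0,0],"rotation": [0,0,0.128]},
  {"translation": [0,0,0],"rotation": [0,0,0.128]},
  {"translation": [0,0,0],"rotation": [0,0,0.128]},
  {"translation": [0,0,0],"rotation": [0,0,0]},
], fingers=0)

```text
time: 11.95
position: [0.5233, -0.0402, 0.2219]
orientation: [0.746, 0.666, -0.0, -0.0]
wrist_force: [0.2, 0.3, -0.0]
gripper_width: 0.0006
finger_force: 0.0
```

Run:
```python
from h import *
t=np.radians(83.5); ax=np.array([.5645,.0215]); p=ax+.15*np.array([np.cos(t),np.sin(t)])
print(p); plan([*p,.2265],-6.5)
```

```text
[0.58148048 0.17053578]
t 11.95 pos [ 0.5233 -0.0402  0.2219] yangle -6.5 turn deg -0.02 units of 60: -0.0 shift [ 7.2   1.13 -0.15] J6 -0.19
```

Call:
servo_tool([
  {"translation": [0.8,0.126,0],"rotation": [0,0,0]},
  {"translation": [0.8,0.126,0],"rotation": [0,0,0]},
  {"translation": [0.8,0.126,0],"rotation": [0,0,0]},
  {"translation": [0.8,0.126,0],"rotation": [0,0,0]},
  {"translation": [0.8,0.126,0],"rotation": [0,0,0]},
  {"translation": [0.8,0.126,0],"rotation": [0,0,0]},
  {"translation": [0.8,0.126,0],"rotation": [0,0,0]},
  {"translation": [0.8,0.126,0],"rotation": [0,0,0]},
  {"translation": [0.8,0.126,0],"rotation": [0,0,0]},
  {"translation": [0,0,0],"rotation": [0,0,0]},
  {"translation": [0,0,0],"rotation": [0,0,0]},
])

```text
time: 13.05
position: [0.5814, 0.1705, 0.222]
orientation: [0.745, 0.667, -0.0, -0.0]
wrist_force: [0.1, -0.1, -0.1]
gripper_width: 0.0005
finger_force: 0.0
```

Call:
servo_tool([
  {"translation": [0,0,0.8],"rotation": [0,0,0]},
  {"translation": [0,0,0.8],"rotation": [0,0,0]},
  {"translation": [0,0,0.8],"rotation": [0,0,0]},
  {"translation": [0,0,0.8],"rotation": [0,0,0]},
  {"translation": [0,0,0.8],"rotation": [0,0,0]},
  {"translation": [0,0,0.5],"rotation": [0,0,0]},
  {"translation": [0,0,0],"rotation": [0,0,0]},
  {"translation": [0,0,0],"rotation": [0,0,0]},
])

```text
time: 13.85
position: [0.5818, 0.1697, 0.0881]
orientation: [0.746, 0.666, 0.0, 0.0]
wrist_force: [0.4, 0.2, 0.5]
gripper_width: 0.0007
finger_force: 0.0
```

Run:
```python
from h import *
t=np.radians(83.5); ax=np.array([.5645,.0215]); p=ax+.113*np.array([np.cos(t),np.sin(t)])
print(p); plan([*p,.085],-6.5)
c=capture("wrist"); save(c,"w3.png")
for k in (100.5,): 
  q=ax+.11*np.array([np.cos(np.radians(k)),np.sin(np.radians(k))]); print("post top",w2px(c,[*q,.1])); print("green",w2px(c,[*(ax+.072*np.array([np.cos(np.radians(55.5)),np.sin(np.radians(55.5))])),.1]))
```

```text
[0.57729196 0.13377362]
t 13.85 pos [0.5818 0.1697 0.0881] yangle -6.5 turn deg 0.05 units of 60: 0.001 shift [-1.21 -0.01  0.1 ] J6 0.2
post top (np.float64(246.421361076832), np.float64(358.471501608714))
green (np.float64(389.48780617931754), np.float64(432.50590592000356))
```

View pics/w3.png

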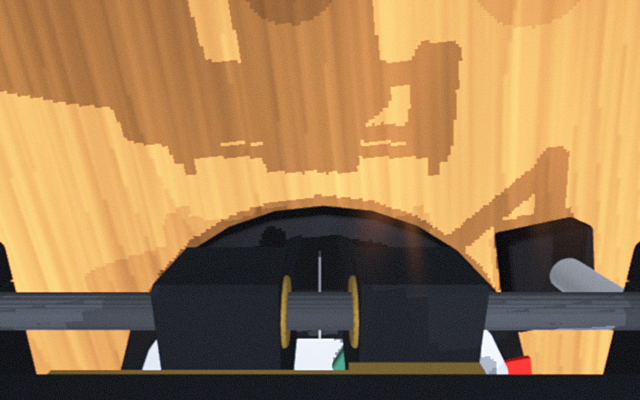

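The wrist camera looks outward here. It shows the fingers just outside the disc, the lamp foot at (545,255), clear of the gripper, and the red mark at (517,366). I move in radially.

Call:
servo_tool([
  {"translation": [-0.3,0,0.02],"rotation": [0,0,0]},
  {"translation": [-0.3,0,0.02],"rotation": [0,0,0]},
  {"translation": [-0.3,0,0.02],"rotation": [0,0,0]},
  {"translation": [-0.3,0,0.02],"rotation": [0,0,0]},
  {"translation": [0,0,0],"rotation": [0,0,0]},
])

```text
time: 14.4
position: [0.5775, 0.1334, 0.0852]
orientation: [0.746, 0.666, -0.0, -0.0]
wrist_force: [0.2, 0.4, 1.4]
gripper_width: 0.0005
finger_force: 0.0
```

Call:
servo_tool([
  {"translation": [0,-0.1,0],"rotation": [0,0,-0.025]},
  {"translation": [0,-0.1,0],"rotation": [0,0,-0.025]},
  {"translation": [-0.005,-0.1,0],"rotation": [0,0,-0.025]},
  {"translation": [-0.005,-0.15,0],"rotation": [0,0,-0.04]},
  {"translation": [-0.005,-0.2,0],"rotation": [0,0,-0.05]},
  {"translation": [-0.005,-0.2,0],"rotation": [0,0,-0.05]},
  {"translation": [-0.005,-0.2,0],"rotation": [0,0,-0.05]},
  {"translation": [-0.005,-0.2,0],"rotation": [0,0,-0.05]},
  {"translation": [-0.005,-0.2,0],"rotation": [0,0,-0.05]},
  {"translation": [-0.005,-0.2,0],"rotation": [0,0,-0.05]},
  {"translation": [-0.005,-0.2,0],"rotation": [0,0,-0.05]},
  {"translation": [-0.005,-0.2,0],"rotation": [0,0,-0.05]},
])

```text
time: 15.6
position: [0.5173, 0.1254, 0.0853]
orientation: [0.54, 0.842, 0.0, 0.0]
wrist_force: [1.7, -0.6, -0.3]
gripper_width: 0.0002
finger_force: 0.6
```

```bash
cat >> h.py <<'E'
def arc():
    s=monitor.sense(); ax=np.array([.5645,.0215]); d=s["position"][:2]-ax; ty=R.from_quat(s["orientation"]).apply([0,1,0])
    print("t",round(s["time"],2),"r",round(np.hypot(*d),4),"theta",round(np.degrees(np.arctan2(d[1],d[0]))%360,1),"yaw+90",round((np.degrees(np.arctan2(ty[1],ty[0]))+90)%360,1),"z",s["position"][2],"F",np.round(s["wrist_force"],1),"J6",round(s["joints"][5],2))
def padang():
    c=capture("top"); H,S,V=[a.astype(int) for a in cv2.split(cv2.cvtColor(c["frame"],cv2.COLOR_RGB2HSV))]
    k=np.zeros(H.shape,bool); k[140:240,305:395]=1; ax=np.array([.5645,.0215])
    for n,m,z in (("pad",(H>100)&(H<125)&(S>120),.04),("red",((H<8)|(H>172))&(S>130)&(V>90),.09),("yellow",(H>22)&(H<33)&(S>150)&(V>90),.12)):
        v,u=np.nonzero(m&k)
        if len(u): p=px2w(c,u.mean(),v.mean(),z); d=p[:2]-ax; print(n,len(u),np.round(p,4),round(np.hypot(*d),4),round(np.degrees(np.arctan2(d[1],d[0]))%360,1))
E
python3 -c "
from h import *
arc(); padang()"
```

```text
t 15.6 r 0.1141 theta 114.4 yaw+90 114.7 z 0.08532182187980264 F [ 1.7 -0.6 -0.3] J6 -0.42
pad 42 [ 0.5742 -0.025   0.04  ] 0.0475 281.8
red 34 [0.618  0.0135 0.09  ] 0.0541 351.5
yellow 195 [ 0.5484 -0.0464  0.12  ] 0.0697 256.7
```

The push works: force is about 2 N and r and theta track the plan. I continue along the arc.

Call:
servo_tool([
  {"translation": [-0.008,-0.2,0],"rotation": [0,0,-0.05]},
  {"translation": [-0.008,-0.2,0],"rotation": [0,0,-0.05]},
  {"translation": [-0.008,-0.2,0],"rotation": [0,0,-0.05]},
  {"translation": [-0.008,-0.2,0],"rotation": [0,0,-0.05]},
  {"translation": [-0.008,-0.2,0],"rotation": [0,0,-0.05]},
  {"translation": [-0.008,-0.2,0],"rotation": [0,0,-0.05]},
  {"translation": [-0.008,-0.2,0],"rotation": [0,0,-0.05]},
  {"translation": [-0.008,-0.2,0],"rotation": [0,0,-0.05]},
  {"translation": [-0.008,-0.2,0],"rotation": [0,0,-0.05]},
  {"translation": [-0.008,-0.2,0],"rotation": [0,0,-0.05]},
  {"translation": [-0.008,-0.2,0],"rotation": [0,0,-0.05]},
  {"translation": [-0.008,-0.2,0],"rotation": [0,0,-0.05]},
])

```text
time: 16.85
position: [0.4654, 0.0769, 0.0852]
orientation: [0.254, 0.967, 0.0, -0.0]
wrist_force: [-0.6, 1.1, 1.1]
gripper_width: 0.0004
finger_force: 0.5
```

Call:
servo_tool([
  {"translation": [-0.008,-0.2,0],"rotation": [0,0,-0.05]},
  {"translation": [-0.008,-0.2,0],"rotation": [0,0,-0.05]},
  {"translation": [-0.008,-0.2,0],"rotation": [0,0,-0.05]},
  {"translation": [-0.008,-0.2,0],"rotation": [0,0,-0.05]},
  {"translation": [-0.008,-0.2,0],"rotation": [0,0,-0.05]},
  {"translation": [-0.008,-0.2,0],"rotation": [0,0,-0.05]},
  {"translation": [-0.008,-0.2,0],"rotation": [0,0,-0.05]},
  {"translation": [-0.008,-0.2,0],"rotation": [0,0,-0.05]},
  {"translation": [-0.008,-0.2,0],"rotation": [0,0,-0.05]},
])

```text
time: 17.75
position: [0.4513, 0.0253, 0.0851]
orientation: [0.021, 1.0, 0.0, -0.0]
wrist_force: [-0.7, 1.6, -1.0]
gripper_width: 0.0004
finger_force: 0.5
```

```bash
python3 -c "
from h import *
arc(); padang()"
```

```text
t 17.75 r 0.1133 theta 178.1 yaw+90 177.6 z 0.08510502614112746 F [-0.7  1.6 -1. ] J6 -1.74
pad 29 [ 0.6227 -0.0107  0.04  ] 0.0665 331.0
red 63 [0.5966 0.0797 0.09  ] 0.0664 61.1
yellow 189 [ 0.6167 -0.0205  0.12  ] 0.067 321.2
```

Call:
servo_tool([
  {"translation": [-0.008,-0.2,0],"rotation": [0,0,-0.05]},
  {"translation": [-0.008,-0.2,0],"rotation": [0,0,-0.05]},
  {"translation": [-0.008,-0.2,0],"rotation": [0,0,-0.05]},
  {"translation": [-0.008,-0.2,0],"rotation": [0,0,-0.05]},
  {"translation": [-0.008,-0.2,0],"rotation": [0,0,-0.05]},
  {"translation": [-0.008,-0.2,0],"rotation": [0,0,-0.05]},
  {"translation": [-0.008,-0.2,0],"rotation": [0,0,-0.05]},
  {"translation": [-0.005,-0.2,0],"rotation": [0,0,-0.05]},
  {"translation": [-0.005,-0.13,0],"rotation": [0,0,-0.03]},
  {"translation": [0,-0.1,0],"rotation": [0,0,-0.025]},
  {"translation": [0,-0.1,0],"rotation": [0,0,-0.02]},
  {"translation": [0,0,0],"rotation": [0,0,0]},
])

```text
time: 19.0
position: [0.4643, -0.0311, 0.0852]
orientation: [-0.224, 0.974, -0.0, 0.0]
wrist_force: [0.3, -0.7, -0.3]
gripper_width: 0.0003
finger_force: 0.0
```

Run:
```python
from h import *
arc(); padang()
c=capture("side"); f=c["frame"]
cv2.imwrite("pics/s4.png",cv2.resize(f[170:290,280:440],None,fx=5,fy=5,interpolation=cv2.INTER_CUBIC)[:600,:800,::-1])
```

```text
t 19.0 r 0.1131 theta 207.7 yaw+90 205.9 z 0.08516211322540615 F [ 0.3 -0.7 -0.3] J6 -2.35
pad 33 [0.6258 0.0206 0.04  ] 0.0613 359.1
red 70 [0.5647 0.092  0.09  ] 0.0705 89.9
yellow 89 [0.6179 0.0142 0.12  ] 0.0539 352.2
```

View pics/s4.png

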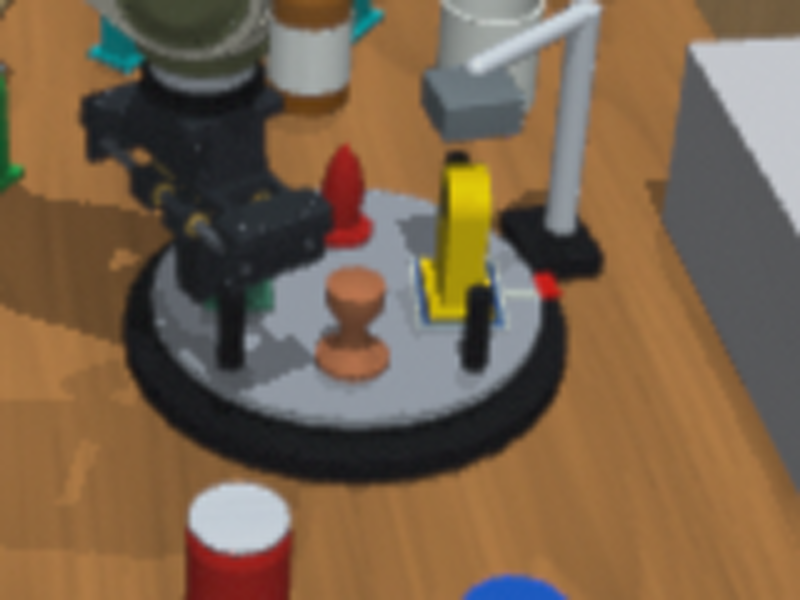

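The pointer line runs at about crop (505–540, 293), just short of the red mark at (548,286). I measure both in the same picture.

Run:
```python
from h import *
arc()
c=capture("side"); f=c["frame"].astype(int); 
print(f[222:234,378:394].min(2))
print((f[222:234,378:394,0]-f[222:234,378:394,1]))
for z,pts in ((.04,[(381,228.5),(384,228.5),(387,228.3)]),(.022,[(389.1,226.7)])):
  for p in pts:
    w=px2w(c,*p,z); d=w[:2]-[.5645,.0215]; print(p,np.round(w,4),np.hypot(*d).round(4),np.degrees(np.arctan2(d[1],d[0])).round(1))
for a in (4,5,6,7,8):
    t=np.radians(a); q=lambda r,z:np.round(w2px(c,[.5645+r*np.cos(t),.0215+r*np.sin(t),z]),1); print(a,"tip px",q(.126,.04),"mark px",q(.14,.022))
```

```text
t 19.1 r 0.1131 theta 207.6 yaw+90 205.9 z 0.08519874693131144 F [0.2 0.9 0.3] J6 -2.34
[[121 140 131 130 132 127  99  56  32  29  28  27  25  26  25  23]
 [ 91 139 133 133 142 144 137  99  48  28  24  26  26  23  24  24]
 [ 80 147 137 143 146 145 145 136  73  34  26  26  24  27  23  25]
 [ 92 162 148 146 145 145 145 144 101  47  24  25  28  27  30  30]
 [100 139 148 147 146 146 146 148 126  62  28  24  23  33  41  42]
 [ 61 116 157 155 154 154 154 154 154  90  39  26  27  39  52  57]
 [ 47 110 163 176 179 178 177 178 176 126  55  24  25  29  47  62]
 [ 36  91 166 154 160 160 160 162 160 160  73  27  24  34  51  62]
 [ 39  76 167 151 147 147 148 148 149 148  73  33  31  37  54  61]
 [ 56  71 141 147 147 146 146 146 146 140  65  31  30  34  48  59]
 [ 47  75 118 151 148 145 147 145 146 140  65  29  30  34  45  58]
 [ 54  71 112 156 149 146 146 146 146 138  65  31  30  31  36  53]]
[[-13  -9  -6  -6  -6  -5  -5  -2  -1   0   1   2   0   0  -1  -1]
 [-16  -9  -6  -7  -8  -7  -7  -6  -1   8  11  16   5   1   2   1]
 [-17 -10  -7  -7  -7  -8  -8  -7  10  57  69  73  40   6   2   2]
 [-14 
[... 313 characters left out ...]
89  70  57  47]
 [ -8 -23 -12  -8  -8  -7  -8  -8  -7  -7   9  18  19  21  40  43]
 [  1 -23 -16  -9  -7  -7  -8  -7  -7  -8  -4  -2   0   8  27  41]
 [  2 -21 -21 -10  -8  -8  -7  -8  -7  -7  -4  -2   0   5  23  39]
 [  4 -22 -23 -10  -7  -7  -7  -7  -7  -7  -3   2   0  -1  12  34]]
(381, 228.5) [0.6742 0.008  0.04  ] 0.1105 -7.0
(384, 228.5) [0.6842 0.007  0.04  ] 0.1206 -6.9
(387, 228.3) [0.6945 0.007  0.04  ] 0.1308 -6.3
(389.1, 226.7) [0.7113 0.0394 0.022 ] 0.1479 7.0
4 tip px [384.2 224.3] mark px [387.6 228.2]
5 tip px [384. 224.] mark px [387.4 227.8]
6 tip px [383.7 223.6] mark px [387.2 227.4]
7 tip px [383.5 223.2] mark px [386.9 227. ]
8 tip px [383.3 222.9] mark px [386.7 226.6]
```

The pointer is at about −6.5° and the mark at about +6°, so roughly 12° remain. I push slowly.

Call:
servo_tool([
  {"translation": [-0.004,-0.1,0],"rotation": [0,0,-0.02]},
  {"translation": [-0.004,-0.1,0],"rotation": [0,0,-0.02]},
  {"translation": [-0.004,-0.1,0],"rotation": [0,0,-0.02]},
  {"translation": [-0.004,-0.1,0],"rotation": [0,0,-0.02]},
  {"translation": [-0.004,-0.1,0],"rotation": [0,0,-0.02]},
  {"translation": [-0.004,-0.1,0],"rotation": [0,0,-0.02]},
  {"translation": [-0.002,-0.06,0],"rotation": [0,0,-0.01]},
  {"translation": [0,0,0],"rotation": [0,0,0]},
  {"translation": [0,0,0],"rotation": [0,0,0]},
])

```text
time: 20.05
position: [0.4745, -0.0481, 0.0852]
orientation: [-0.29, 0.957, -0.0, -0.0]
wrist_force: [0.5, 0.3, 0.6]
gripper_width: 0.0004
finger_force: 0.0
```

Run:
```python
from h import *
arc()
c=capture("side"); f=c["frame"].astype(int); print(f[215:236,378:390].min(2))
padang()
cv2.imwrite("pics/s5.png",cv2.resize(c["frame"][170:290,280:440],None,fx=5,fy=5,interpolation=cv2.INTER_CUBIC)[:600,:800,::-1])
```

```text
t 20.05 r 0.1137 theta 217.7 yaw+90 213.7 z 0.08515310370110082 F [0.5 0.3 0.6] J6 -2.51
[[ 56  46  24  21  25  30  28  29  29  31  39  86]
 [101  72  35  21  19  28  30  29  29  29  30  42]
 [144 119  72  31  22  25  31  28  30  27  28  27]
 [147 142 118  68  34  23  28  27  30  28  26  27]
 [146 146 139 116  78  39  26  29  30  27  28  28]
 [144 142 133 129 122  73  33  27  27  27  28  24]
 [136 131 130 130 128 106  59  31  26  28  26  25]
 [136 130 129 130 132 128  99  56  31  28  29  24]
 [132 123 121 126 145 148 142 105  51  28  24  24]
 [ 61  56  68 102 156 165 164 158  84  35  24  27]
 [ 30  30  36  64 140 165 167 158 113  51  25  24]
 [ 29  30  29  51 116 147 148 148 144  70  29  24]
 [ 24  25  26  48 112 143 146 147 148  85  36  25]
 [ 25  25  24  48 117 143 146 146 149 103  48  23]
 [ 23  23  22  58 136 145 146 146 146 125  58  25]
 [ 24  24  24  63 141 146 146 146 146 140  68  32]
 [ 23  23  30  78 154 148 146 145 146 140  66  29]
 [ 25  23  27  75 152 148 145 146 146 140  65  29]
 [ 25  23  30  73 139 146 146 146 147 142  66  32]
 [ 21  23  37  87 140 146 146 145 146 137  64  31]
 [ 21  24  38  92 140 145 146 146 143 116  54  30]]
pad 33 [0.6144 0.0437 0.04  ] 0.0546 24.0
red 67 [0.5524 0.0918 0.09  ] 0.0713 99.8
yellow 86 [0.615  0.0351 0.12  ] 0.0523 15.1
```

View pics/s5.png

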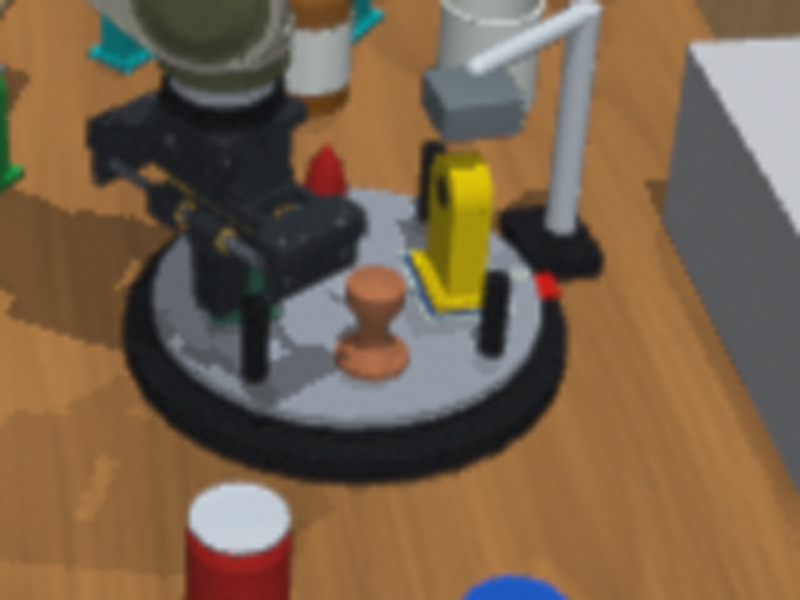

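The pointer tip is now at px (383.5,224.5), about +3.8°, against the mark at about 6°. It is already within tolerance, so I nudge about 2° more, then back off and rise.

Call:
servo_tool([
  {"translation": [0,-0.05,0],"rotation": [0,0,0]},
  {"translation": [0,-0.05,0],"rotation": [0,0,0]},
  {"translation": [0,-0.04,0],"rotation": [0,0,0]},
  {"translation": [0,0,0],"rotation": [0,0,0]},
  {"translation": [0,0,0],"rotation": [0,0,0]},
  {"translation": [0.1,0.12,0],"rotation": [0,0,0]},
  {"translation": [0.4,0,0],"rotation": [0,0,0]},
  {"translation": [0.5,0,0],"rotation": [0,0,0]},
  {"translation": [0.5,0,0],"rotation": [0,0,0]},
])

```text
time: 21.05
position: [0.4361, -0.0741, 0.0851]
orientation: [-0.29, 0.957, 0.0, -0.0]
wrist_force: [1.0, -1.5, 0.0]
gripper_width: 0.0002
finger_force: 0.0
```

Call:
servo_tool([
  {"translation": [0.3,0,-0.5],"rotation": [0,0,0]},
  {"translation": [0.3,0,-0.9],"rotation": [0,0,0]},
  {"translation": [0.3,0,-0.9],"rotation": [0,0,0]},
  {"translation": [0.3,0,-0.9],"rotation": [0,0,0]},
  {"translation": [0.3,0,-0.9],"rotation": [0,0,0]},
  {"translation": [0.3,0,-0.9],"rotation": [0,0,0]},
  {"translation": [0,0,0],"rotation": [0,0,0]},
])

```text
time: 21.75
position: [0.3921, -0.1048, 0.2378]
orientation: [-0.29, 0.957, -0.002, 0.002]
wrist_force: [0.0, -1.2, -0.1]
gripper_width: 0.0003
finger_force: 0.0
```

Run:
```python
from h import *
arc()
c=capture("side"); f=c["frame"].astype(int); print(f[218:230,378:390].min(2))
padang()
from scipy.ndimage import center_of_mass
t=capture("top"); fr=t["frame"]
# post tops in the top view: dark pixels at predicted places for pad angles
for a in (2,4,6,8,10): 
    k=[(a+o) for o in (45,135,225,315)]; s=[]
    for q in k:
        u,v=w2px(t,[.5645+.11*np.cos(np.radians(q)),.0215+.11*np.sin(np.radians(q)),.1]); s.append(int(cv2.getRectSubPix(fr,(3,3),(u,v)).mean()))
    print(a,s)
```

```text
t 21.75 r 0.2137 theta 216.2 yaw+90 213.7 z 0.23777122832662717 F [ 0.  -1.2 -0.1] J6 -2.71
[[148 143 120  80  40  23  26  27  28  29  27  28]
 [147 146 143 136  84  37  24  30  29  26  26  28]
 [144 143 134 131 122  63  31  26  28  28  27  25]
 [136 131 130 131 127  93  56  31  26  27  27  27]
 [129 124 122 128 135 132 106  60  32  29  30  25]
 [ 93  82  73 104 145 165 159 114  53  26  26  24]
 [ 45  40  34  57 113 170 176 158  80  34  28  28]
 [ 31  30  31  32  66 138 150 149 103  47  28  26]
 [ 27  28  27  28  60 138 146 148 127  63  29  26]
 [ 23  23  25  29  69 140 147 147 147  84  37  25]
 [ 25  22  23  32  75 140 147 146 150 110  51  28]
 [ 24  24  23  37  88 141 146 147 147 144  67  30]]
pad 34 [0.6092 0.0394 0.04  ] 0.0482 21.8
red 68 [0.5503 0.0921 0.09  ] 0.072 101.3
yellow 83 [0.6151 0.0384 0.12  ] 0.0533 18.4
2 [41, 66, 13, 64]
4 [20, 25, 20, 26]
6 [19, 23, 25, 20]
8 [17, 24, 29, 30]
10 [25, 66, 70, 76]
```

The pointer is at about 6°, from both the side-view tip and the post tops in the top view, and it matches the mark. The arm is clear, so I hand in.

```bash
python3 -c "
from h import *
print(env.hand_in())"
```

```text
the job is handed in; nothing more can be done
None
```

I stood the yellow bracket on the blue pad and let go of it, then pushed the turntable round until the pointer reached the red mark (both measured at about 6°) and handed the job in. The hand-in gave no verdict; I saw no contact with the models or the lamp.

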